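# Set a document stand's telescopic leg to length and squeeze its cam lever shut

## Robot

A 6-joint arm with a two-finger parallel gripper is mounted at the origin on the work surface; the furniture and walls round the work are solid. World frame = base frame: x ahead of the robot, y to its left, z up, the work surface at z = 0. Lengths are in mm, angles in rad, forces in N, time in s.
With the tool pointing down it reaches from about 350 to 775 mm from the base axis. Payload 7.3 kg.
Tool frame: the origin (TCP) lies between the finger pads; the fingertips stand 8 mm ahead of it and the grasp point (between the pads) lies 11 mm behind it; y points along the fingers, z is the direction in which the jaws open and shut, and the axes are right-handed (so a half turn about y gives the same grasp; the last joint's range is limited). The gripper opens to 92 mm and grips with 3 to 60 N. Pads are 19 mm wide; open, the fingers measure 130 mm over their backs; the gripper's body (75 mm by 190 mm) begins 47 mm behind the grasp point.
Start: joints at [-1.291, 0.342, 1.524, -0, 1.275, -0.146], TCP at [216.875, -478.131, 234.741] pointing down, gripper open.
Joint ranges: [-2.53, 2.53], [-0.77, 2.02], [0.04, 2.7], [-1, 4.14], [0.28, 2.66], [-3.11, 3.11]. Speed limits (rad/s): [2.57, 2.57, 3.14, 3.14, 3.14, 3.14].

## Interface

Orientations are given as [roll, pitch, yaw] about the fixed x, y, z axes, in that order (R = Rz(yaw) Ry(pitch) Rx(roll)).
In Python, from plant import bot, vision, job gives the robot as it stands. The module is installed in compiled form; this text tells all that it offers.
- The arm moves only by the tool arm_command, never from a script. Its argument "deltas" is a list of rows, each a list of 4 numbers: the shift along the tool's x, y, z in m, then the turn about the tool's y in degrees. In form: [[x, y, z, twist], ...]. A call has 1 to 5 rows; each row shifts and turns the commanded pose from where the row before left it, along the tool's axes as they then stand; what a row does not reach is not made up. A row lasts 1/10 s, in which the tool goes at most 50 mm and 8.59 degrees, less where a joint would pass 70% of its speed; a pose out of reach is approached as far as the arm can. A call is refused whole if a number of a shift passes 0.05 or a number of a turn 8.59, either way. A call with a gripper value outside its range is refused whole. "claw" is the closure in counts, from 0 (fully open) to 255 (shut), set as the call begins (left out, the last holds). The fingers move at their own pace and stop on an object; the grip force is fixed at half the most. Time passes only in rows, so rows that do not move let the fingers close. It gives the time, the measured TCP pose, the force and the opening at its end, in the units of the state.
- bot.get_obs(): the state, without advancing time (a new reading comes with each control period).
- vision.capture(name): name is "scene" or "top"; returns a dict with "img" (420x560x3 uint8, red, green, blue), "camera_matrix" (3x3 intrinsics, pixels), "world_to_cam" (4x4, takes a point from world to camera coordinates). Camera axes: x right, y down, z forward; pixel columns grow to the right and rows downward; lengths in mm; the calibration is good to about 2 mm. A picture is of the moment at which its call begins. There is no depth.
- job.close_job(): hands the job in, once; it reports no verdict.
Trained networks look in a picture, given as the dict that the camera call returned (one of the last four; its "shot" number tells which), for a name from the list of things; names that differ only in an ending like _2 or _b are one class to them, and where a whole thing is asked for, a point or a joint stands for the part that bears it (a point fixed in the world has none). Each returns a list of dicts, best first, with "confidence" (0 to 1); they miss things now and then, are a little off and sometimes report something else, mostly with a low value. They report only what shows in the picture. A call takes as long as a camera call.
- vision.find_in(picture, name): "xyz" ([x, y, z] in mm, in the coordinates of the camera as it stood for that picture, good to about 4 mm: the middle of the surface that is visible of it).
- vision.regions_of(picture, name): "mask" (420x560 bool, what is visible of it).
The state is a dict: "time": time; "joint_positions": joint angles; "dq": joint speeds; "tau": joint torques, N m; "tool_pos": TCP position; "tcp_rot": TCP orientation; "contact_force": force on the tool from outside, world axes, zero at the start; "moment": the same for the moment, N m; "grip_width": finger opening in mm.
Only numpy, scipy, OpenCV 4.12 (cv2) and the standard library are available. Lean on these libraries where they do the work, as an engineer would, in place of code of your own. Each camera call takes 0.05 s, during which the arm holds its last target. There are 200 camera calls.

## Task

Draw the sliding leg of the document stand out, against its return spring, until the red ring on the tube sits right under the tip of the blue pointer, with the orange cam lever still open. Then, holding the leg there so the ring never leaves the pointer, squeeze the lever fully shut against the collar, between lever and thumb plate, and finish still pinching it like that with the ring under the tip: do not let go. Leave the stand's surroundings as they are: do not move the phone handset, the wooden box or the eraser.

Things in the scene. Friction and masses are not known exactly. Their poses are not given: they have to be found in the camera images.
- stand: Document stand lying on the desk, fixed; origin on the desk under the leg's axis. x = leg axis, from the wooden panel (130 mm wide, 43 high, x -275 to -175 mm) to the leg's foot; z up, y to the left of x. A black hinge block (46 wide, 52 high) at x -182 to -128, then a bare fixed post, 16 mm thick, 34 mm above the desk, on which the leg slides. A flat strip 50 wide, 6 thick lies below.
- leg (a joint): Extension of the sliding leg in m, along the stand's +x: 0 fully in (start), 0.08 fully out. A spring pulls it in, 4 N at 0 to 6 N at 0.08; let go, it returns to 0, even with the lever shut: only the hand holds it. Aluminium tube, 24 mm thick, black collar at its inner end, round rubber foot (48 mm) at the outer.
- collar (a point): Where to pinch the leg's black collar; rides on the leg, axes parallel to the stand's, 34 mm above the desk. Midway in y between the outer faces of thumb plate and shut lever (30 mm apart). The neck with plate and lever spans 36 mm to -x and 12 mm to +x of it, 16 to 52 mm above the desk; behind it over 45 mm of bare post up to the hinge block.
- wings (a point): Centre of the rear (-x) face of two flat black wings on the leg, 12 mm to +x of collar, 34 mm above the desk. The wings span 92 mm in y (46 each side), 8 mm in x, 13 to 55 mm above the desk. Fingers standing open either side of the collar can push this face to +x to draw the leg out. Axes parallel to the stand's.
- thumb_plate: Ribbed black rubber plate on the -y side of the collar, carried by the leg, gives 1.5 mm when squeezed: 38 mm long in x, 5 mm thick, 38 mm high; its outer face lies 15 mm to -y of collar. Its origin is on the leg's centre line at the wings' rear face (12 mm to +x of collar); axes parallel to the stand's.
- cam_lever (a joint): Angle in rad of the orange cam lever on the collar's +y side: 0 shut (flat on the collar), 0.75 fully open; starts at 0.5 to 0.65, stays where left, 0.03 N m turns it. Upright pivot 8 mm to +x and 10 mm to +y of collar, rides on the leg. Lever 44 mm from pivot to free end, 7 thick, 36 high; points to -x, the free end swings out to +y, a push to -y shuts it.
- lever_tip (a point): Middle of the outer face at the lever's free end, 44 mm from the pivot; with the lever open at 0.6 rad it stands about 39 mm to +y of collar.
- length_mark (a point): Top of the red ring (3 mm wide) round the aluminium tube, 100 mm to +x of the wings' rear face, 46 mm above the desk; moves with the leg. Axes parallel to the stand's.
- pointer_tip (a point): Lower end of the steel tip of the blue pointer, 4 mm above the tube; the pointer is a fixed bracket 83 mm high that stands at the -y side of the tube and reaches over it. Axes parallel to the stand's. At the start it lies 25 to 65 mm to +x of length_mark.
- handset: Grey phone handset 148x46x25 mm, loose bystander.
- wood_box: Red-brown wooden box 77x118x58 mm, loose bystander.
- eraser: Blue and white eraser 20x45x11 mm, loose bystander.

How it is judged:
By the outcome, as a careful person would: the job done as asked, in the order asked, and still so for the second after the job is handed in, while the arm keeps its last pose, push and grip.
It also fails if it takes over 32 s, if anything falls off the work surface, if the arm or the gripper's body presses on something with over 40 N, if the wrist force passes 120 N, or if a joint passes its speed limit or range.

## Working session

There is one attempt and no reset: what is moved stays moved. The work goes in short steps, Python scripts to look and compute and a tool call to move; the robot and the scene stay as the last step left them, time stands still between calls to the robot, and variables do not carry over. Pictures are saved under pics/ and viewed, about 8 in all and at most 12, crops included, and the job is handed in when it is done.

Besides the shell and the picture viewer there is one more tool, called as name([rows], argument=value, ...), one row to a line, values as JSON. arm_command: Moves the arm, as the interface text tells. Its arguments: {"type":"object","properties":{"deltas":{"type":"array","items":{"type":"array","items":{"type":"number"}}},"claw":{"type":"number"}},"required":["deltas"]}

```bash
mkdir -p pics; cat > h.py <<'E'
import numpy as np, cv2
from plant import bot, vision, job
def w(pic,p):
    T=np.linalg.inv(np.array(pic["world_to_cam"])); return (T@np.r_[p,1])[:3]
def proj(pic,P):
    c=(np.array(pic["world_to_cam"])@np.r_[P,1])[:3]; u=np.array(pic["camera_matrix"])@c; return u[:2]/u[2]
def ray(pic,uv,z):
    T=np.linalg.inv(np.array(pic["world_to_cam"])); d=T[:3,:3]@np.linalg.inv(pic["camera_matrix"])@np.r_[uv,1]
    return T[:3,3]+d*(z-T[2,3])/d[2]
def save(pic,n): cv2.imwrite("pics/"+n,pic["img"][:,:,::-1])
E
python3 - <<'E'
from h import *
np.set_printoptions(precision=1,suppress=True)
o=bot.get_obs(); print(o)
for n in("top","scene"):
    p=vision.capture(n); save(p,n+"1.png"); print(n,p["camera_matrix"],np.linalg.inv(p["world_to_cam"])[:3,3])
    for k in "stand leg collar wings thumb_plate cam_lever lever_tip length_mark pointer_tip handset wood_box eraser".split():
        for r in vision.find_in(p,k)[:2]: X=w(p,r["xyz"]);print(k,X,proj(p,X),round(r["confidence"],2))
E
```

```text
{'time': 0.0, 'joint_positions': array([-1.3,  0.3,  1.5,  0. ,  1.3, -0.1]), 'dq': array([ 0., -0.,  0.,  0., -0., -0.]), 'tau': array([  0. , -43.1, -24.4,   0.1,   0.1,  -0. ]), 'tool_pos': array([ 216.8, -477.7,  234. ]), 'tcp_rot': array([-1.6,  0. , -2.7]), 'contact_force': array([-0.6,  0.3,  0.3]), 'moment': array([-0., -0., -0.]), 'grip_width': 92.05518502427839}
top [[435.5   0.  283.4]
 [  0.  435.5 209.9]
 [  0.    0.    1. ]] [ 458.3 -171.8  900.6]
stand [ 426.1 -237.7   30.2] [317.  260.9] 0.93
stand [388.8 -49.5  23.7] [222.8 280.9] 0.73
leg [ 566.7 -145.    44.4] [269.3 190.3] 0.8
collar [ 563.  -143.1   46.6] [268.3 192.1] 0.88
wings [ 564.2 -144.8   43.6] [269.2 191.6] 0.74
thumb_plate [ 499.9 -173.8   51.8] [284.4 223.6] 0.35
cam_lever [ 567.5 -141.8   48.6] [267.6 189.7] 0.52
length_mark [ 564.2 -145.2   44.4] [269.4 191.6] 0.82
pointer_tip [ 670.1 -126.7   20.9] [260.1 141.9] 0.65
handset [392.8 -49.3  20.9] [222.9 278.8] 0.56
wood_box [509.4  32.5  57.3] [177.9 220.2] 0.96
eraser [ 473.9 -437.9    8.5] [413.6 235.5] 0.65
scene [[509.4   0.  277.9]
 [  0.  509.4 211.9]
 [  0.    0.    1. ]] [1090.2  -15.2  773.1]
stand [ 501.3 -206.9   29.7] [270.9 210.2] 0.6
leg [ 559.2 -148.1   45.6] [293.5 235. ] 0.86
collar [ 558.9 -153.5   43.2] [290.6 235.1] 0.59
wings [ 563.1 -147.5   46.4] [293.2 236.5] 0.82
thumb_plate [ 567.1 -148.3   43.8] [292.2 239. ] 0.26
lever_tip [ 490.3 -172.5   54.5] [289.9 200.9] 0.42
lever_tip [ 565.6 -148.    42.1] [292.6 239. ] 0.25
length_mark [ 558.  -145.7   45.4] [294.9 234.8] 0.85
pointer_tip [ 674.3 -127.    63.6] [288.6 286.2] 0.9
pointer_tip [ 500.6 -207.3   28.5] [270.9 210.3] 0.22
handset [415.1 -48.7  26.5] [361.1 193.9] 0.88
handset [ 490.2 -173.    53.3] [289.6 201.2] 0.15
wood_box [527.5  30.8  59.9] [397.9 236.5] 0.6
```

```bash
python3 - <<'E'
import cv2
a=cv2.imread("pics/top1.png"); cv2.imwrite("pics/top1c.png",cv2.resize(a[110:320,190:390],None,fx=2.85,fy=2.85,interpolation=2))
a=cv2.imread("pics/scene1.png"); cv2.imwrite("pics/scene1c.png",cv2.resize(a[130:340,170:410],None,fx=2.85,fy=2.85,interpolation=2))
E
```

```text
(no output)
```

View pics/top1c.png

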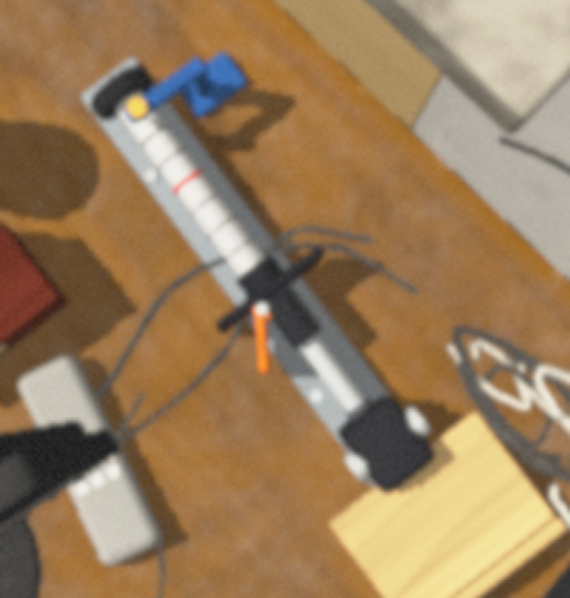

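View pics/scene1c.png

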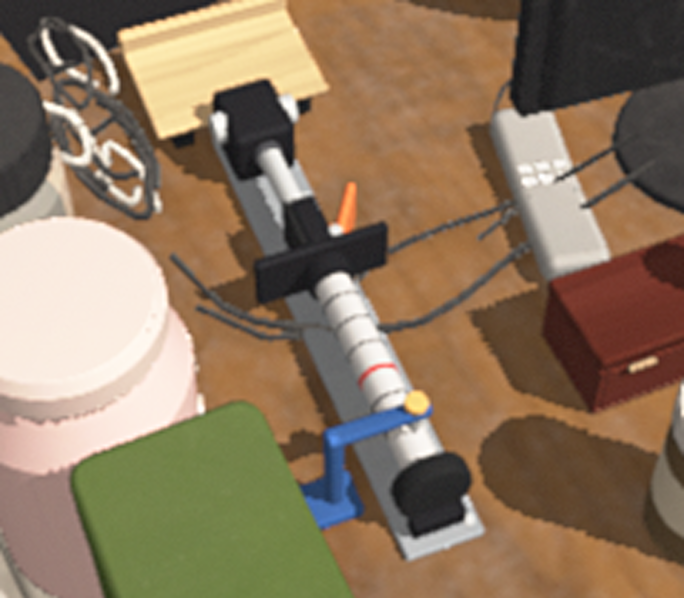

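The crops show the lever open, the ring near top pixel (256,173) and the yellow pointer knob near (238,147). A tall black object stands near the handset, so I'm checking the full views for obstacles and fitting the axis.

```bash
cat > geo.py <<'E'
from h import *
from scipy.optimize import least_squares
def tri(pa,ua,pb,ub):
    f=lambda X:np.r_[proj(pa,X)-ua,proj(pb,X)-ub]; s=least_squares(f,[500,-150,50]); return s.x,np.abs(s.fun).max()
def redmask(p,c,r=30):
    i=p["img"].astype(int); m=(i[...,0]>150)&(i[...,0]-i[...,1]>60)&(i[...,0]-i[...,2]>60)
    yy,xx=np.mgrid[:420,:560]; return m&(np.hypot(xx-c[0],yy-c[1])<r)
E
python3 - <<'E'
from geo import *
np.set_printoptions(precision=1,suppress=True)
a=vision.capture("top"); b=vision.capture("scene")
np.savez("calA.npz",Kt=a["camera_matrix"],Et=a["world_to_cam"],Ks=b["camera_matrix"],Es=b["world_to_cam"])
cv2.imwrite("pics/both.png",np.vstack([a["img"],b["img"]])[:,:,::-1][:, :] if 0 else cv2.resize(np.hstack([a["img"],b["img"]])[:,:,::-1],(800,300),interpolation=cv2.INTER_AREA))
c=lambda x,y,s:(170+x/2.85,130+y/2.85) if s else (190+x/2.85,110+y/2.85)
for n,t,s in [("ball",(138,105),(417,403)),("wingL_topcorner",(222,326),(386,226)),("levertip",(263,370),(350,185)),("black",(115,440),(528,108))]:
    print(n,tri(a,c(*t,0),b,c(*s,1)))
for p,cc in((a,(255.6,173.5)),(b,c(378,374,1))):
    m=redmask(p,cc,12); y,x=np.nonzero(m); print("ring px",x.mean(),y.mean(),len(x), ray(p,(x.mean(),y.mean()),45))
print("steel tip scene on z=50",ray(b,c(405,428,1),50))
for nm,t,z in [("hinge/post",(352,393),42),("tube mid near wings",(252,262),46),("tube end",(142,118),46),("foot",(121,90),58),("wingL",(222,326),55),("wingR",(322,254),55),("levertip",(263,370),52),("pivot",(262,310),52)]:
    print(nm,ray(a,c(*t,0),z))
m=vision.regions_of(a,"leg")
for r in m[:1]: y,x=np.nonzero(r["mask"]);print(x.min(),x.max(),y.min(),y.max(),r["confidence"])
E
```

```text
ball (array([646.6, -88.1,  80.9]), np.float64(0.01912804444165772))
wingL_topcorner (array([ 498.9, -141.1,   49.3]), np.float64(0.27536285976833597))
levertip (array([ 468.9, -170.8,   48.2]), np.float64(0.7677746094641407))
black (array([423.8, -70.1, 101.3]), np.float64(2.294743696990679))
ring px 255.27272727272728 172.72727272727272 11 [ 602.2 -117.6   45. ]
ring px 301.85714285714283 259.0 21 [ 605.2 -121.5   45. ]
steel tip scene on z=50 [645.3 -94.3  50. ]
hinge/post [ 451.9 -230.4   42. ]
tube mid near wings [ 543.2 -162.8   46. ]
tube end [645.4 -87.3  46. ]
foot [662.5 -74.2  58. ]
wingL [ 498.8 -141.8   55. ]
wingR [ 547.1 -210.9   55. ]
levertip [ 468.5 -169.3   52. ]
pivot [ 509.5 -169.2   52. ]
222 301 132 232 0.9
```

View pics/both.png

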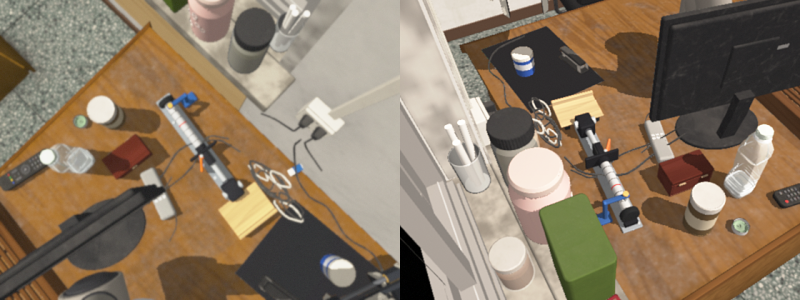

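Two pictures here, three views so far counting the crops. A monitor edge lies about 139 mm to the stand's +y side, reaching z 100 and above, and a wall ledge is on the right. The stand's yaw is about 36.5° and the collar is near (513,-185).

```bash
cat >> h.py <<'E'
YAW=np.radians(36.4); AX=np.array([np.cos(YAW),np.sin(YAW)]); AY=np.array([-AX[1],AX[0]])
def rem(T,o=None):
    from scipy.spatial.transform import Rotation as R
    o=o or bot.get_obs(); r=R.from_euler("xyz",o["tcp_rot"]).as_matrix()
    d=r.T@(np.array(T)-o["tool_pos"]); ty=YAW-np.pi
    print("t",round(o["time"],2),"tcp",o["tool_pos"],"rot",np.degrees(o["tcp_rot"]),"F",o["contact_force"],"grip",o["grip_width"],"\nrem tool mm",d,"twist",-np.degrees(ty-o["tcp_rot"][2]))
E
python3 -c "
from h import *
np.set_printoptions(precision=2,suppress=True)
rem([509.8,-187.6,180])"
```

```text
t 1.45 tcp [ 216.88 -478.14  234.77] rot [ -89.99   -0.   -155.6 ] F [-1.62 -0.34  0.15] grip 91.95537543501013 
rem tool mm [-386.77   54.74 -143.63] twist -12.004879318072334
```

arm_command([
  [0, 0, 0, -6],
  [0, 0, 0, -6],
  [-0.045, 0, -0.007, 0],
  [-0.045, 0, -0.007, 0],
  [-0.045, 0, -0.007, 0],
], claw=44)

```text
time: 1.95
tool_pos: [313.8, -380.1, 234.7]
tcp_rot: [-1.571, 0.0, -2.508]
contact_force: [0.7, -0.2, -0.2]
grip_width: 75.9
```

arm_command([
  [-0.045, 0, -0.007, 0],
  [-0.045, 0, -0.007, 0],
  [-0.045, 0, -0.007, 0],
  [-0.045, 0, -0.007, 0],
  [-0.04, 0, -0.007, 0],
])

```text
time: 2.45
tool_pos: [470.7, -220.7, 234.9]
tcp_rot: [-1.57, 0.0, -2.506]
contact_force: [0.2, -0.4, -0.7]
grip_width: 75.7
```

```bash
python3 -c "
from h import *
np.set_printoptions(precision=2,suppress=True)
rem([509.8,-187.6,110])"
```

```text
t 2.45 tcp [ 470.73 -220.67  234.87] rot [ -89.97    0.01 -143.57] F [ 0.18 -0.42 -0.73] grip 75.69623320988342 
rem tool mm [-51.04 124.88  -3.48] twist 0.02662900187459556
```

arm_command([
  [0, 0, 0, 0],
  [0, 0.04, 0, 0],
  [0, 0.04, 0, 0],
  [0, 0, 0, 0],
])

```text
time: 2.85
tool_pos: [466.2, -221.1, 150.4]
tcp_rot: [-1.58, -0.004, -2.507]
contact_force: [0.6, 0.8, -0.5]
grip_width: 76.2
```

```bash
python3 -c "
from h import *
np.set_printoptions(precision=2,suppress=True)
rem([509.8,-187.6,23])"
```

```text
t 2.85 tcp [ 466.23 -221.12  150.42] rot [ -90.54   -0.22 -143.62] F [ 0.6   0.75 -0.52] grip 76.16916963038786 
rem tool mm [-55.44 127.21   0.05] twist -0.018157647518149682
```

arm_command([
  [-0.028, 0.015, 0, 0],
  [-0.0275, 0.015, 0, 0],
  [0, 0.02, 0, 0],
  [0, 0.015, 0, 0],
  [0, 0, 0, 0],
])

```text
time: 3.35
tool_pos: [513.6, -189.8, 89.6]
tcp_rot: [-1.572, -0.001, -2.507]
contact_force: [-0.0, -0.4, -0.0]
grip_width: 76.0
```

```bash
python3 - <<'E'
from h import *
np.set_printoptions(precision=2,suppress=True)
rem([509.8,-187.6,23])
b=vision.capture("scene"); a=vision.capture("top")
f=lambda i,y,x,h,w_:cv2.resize(i[y:y+h,x:x+w_],None,fx=3,fy=3,interpolation=2)
cv2.imwrite("pics/s2.png",np.hstack([f(a["img"],150,210,150,130),f(b["img"],150,230,150,130)])[:,:,::-1])
E
```

```text
t 3.35 tcp [ 513.6  -189.78   89.62] rot [ -90.09   -0.06 -143.62] F [-0.04 -0.39 -0.  ] grip 76.00416430366452 
rem tool mm [ 1.7  66.63 -3.9 ] twist -0.017790939853769002
```

View pics/s2.png

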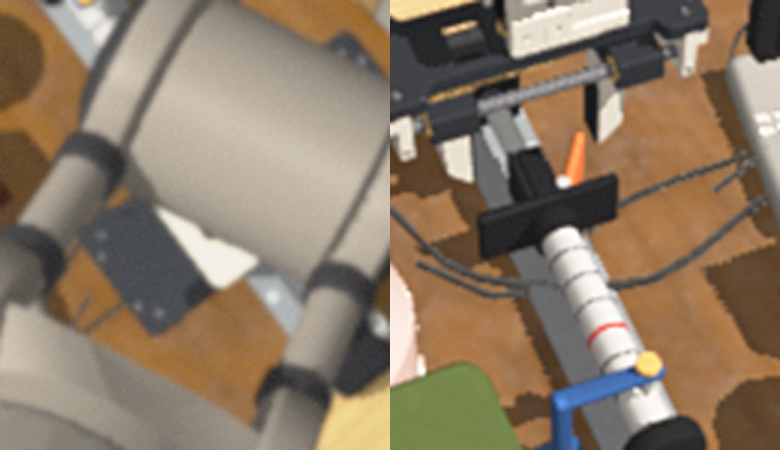

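The fingers straddle the axis above the lever, and the ring and pointer stay visible in the scene camera. I'm descending.

arm_command([
  [0.001, 0.012, -0.003, 0],
  [0, 0.012, 0, 0],
  [0, 0, 0, 0],
  [0, 0, 0, 0],
])

```text
time: 3.85
tool_pos: [511.7, -188.0, 66.2]
tcp_rot: [-1.57, 0.0, -2.507]
contact_force: [0.7, -0.1, 0.2]
grip_width: 75.7
```

```bash
python3 - <<'E'
from h import *
np.set_printoptions(precision=2,suppress=True)
rem([509.8,-187.6,23])
b=vision.capture("scene")
f=lambda i,y,x,h,w_:cv2.resize(i[y:y+h,x:x+w_],None,fx=4,fy=4,interpolation=2)
cv2.imwrite("pics/s3.png",f(b["img"],150,230,140,130)[:,:,::-1])
# predicted fingers inner tips projected for check
t=bot.get_obs()["tool_pos"]
for s in (1,-1):
  for dx in(-9.5,9.5):
    P=np.r_[t[:2]+AY*38*s+AX*dx,t[2]-8]; print((proj(b,P)-[230,150])*4)
for X in ([522.9,-178.2]+AY*46,[522.9,-178.2]-AY*46): print("wing top",(proj(b,np.r_[X,55])-[230,150])*4)
E
```

```text
t 3.85 tcp [ 511.71 -188.     66.22] rot [ -89.97    0.01 -143.62] F [ 0.71 -0.15  0.23] grip 75.65500680998467 
rem tool mm [ 1.31 43.21 -1.47] twist -0.018333471794064547
[263.73 188.18]
[279.4  216.97]
[110.07 235.05]
[124.12 264.93]
wing top [302.44 223.85]
wing top [114.56 282.18]
```

View pics/s3.png

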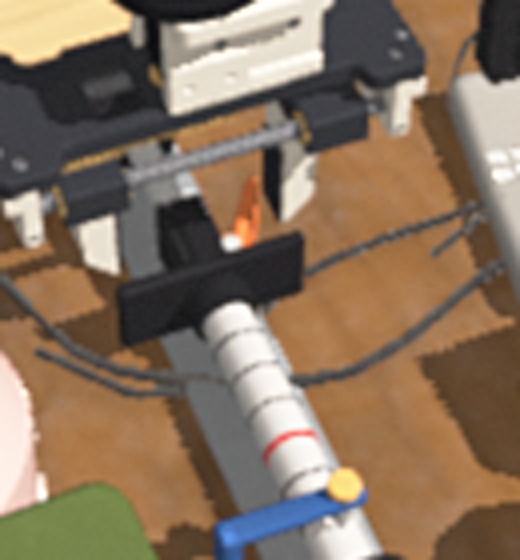

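Finger tips and wing corners agree with the prediction to about 1–2 mm. Going down to grasp height.

arm_command([
  [0.001, 0.015, -0.001, 0],
  [0, 0.014, 0, 0],
  [0, 0.014, 0, 0],
  [0, 0, 0, 0],
  [0, 0, 0, 0],
])

```text
time: 4.4
tool_pos: [510.4, -187.7, 23.3]
tcp_rot: [-1.57, 0.0, -2.506]
contact_force: [0.9, -0.4, 0.3]
grip_width: 76.4
```

```bash
cat > m.py <<'E'
from geo import *
np.set_printoptions(precision=2,suppress=True)
def look(n=None):
    rem([509.8,-187.6,23]); b=vision.capture("scene")
    r=vision.find_in(b,"length_mark")[:1]+vision.find_in(b,"pointer_tip")[:1]
    for k in r: X=w(b,k["xyz"]); print(X,proj(b,X),k["confidence"])
    i=b["img"].astype(int); g=(i[...,0]-np.maximum(i[...,1],i[...,2])>50)&(abs(i[...,1]-i[...,2])<40)
    g[:,:285]=0;g[:,345:]=0;g[:200]=0;g[330:]=0
    y,x=np.nonzero(g); print("red",x.mean(),y.mean(),len(x)) if len(x) else print("no red")
    F=bot.get_obs()["contact_force"]; print("Fstand",F[:2]@AX,F[:2]@AY,F[2])
    if n: cv2.imwrite("pics/"+n,cv2.resize(b["img"][180:320,240:380],None,fx=4,fy=4,interpolation=2)[:,:,::-1])
    return b
E
python3 -c "
from m import *
look()"
```

```text
t 4.4 tcp [ 510.42 -187.65   23.26] rot [ -89.97    0.01 -143.61] F [ 0.9  -0.44  0.3 ] grip 76.4260116221676 
rem tool mm [ 0.46  0.26 -0.41] twist -0.0060421861848343715
[ 562.64 -145.47   44.42] [294.4  237.18] 0.64
[ 672.14 -127.93   66.47] [288.32 284.01] 0.72
red 296.3833333333333 233.18333333333334 60
Fstand -0.9755666223072202 -0.41609846058653516 0.2742630715473528
```

arm_command([
  [-0.006, 0, 0, 0],
  [-0.008, 0, 0, 0],
  [-0.008, 0, 0, 0],
  [-0.008, 0, 0, 0],
  [-0.008, 0, 0, 0],
])

```text
time: 5.05
tool_pos: [541.1, -165.3, 23.4]
tcp_rot: [-1.57, -0.001, -2.507]
contact_force: [-3.2, -4.3, 3.5]
grip_width: 76.1
```

arm_command([
  [0, 0, 0, 0],
  [0, 0, 0, 0],
])

```text
time: 5.25
tool_pos: [540.9, -165.2, 23.1]
tcp_rot: [-1.57, -0.0, -2.506]
contact_force: [-2.9, -3.9, 2.8]
grip_width: 76.0
```

```bash
sed -i 's/g\[:200\]=0/g[:235]=0/' m.py; python3 -c "
from m import *
look('s4.png')"
```

```text
t 5.25 tcp [ 540.86 -165.25   23.09] rot [ -89.94   -0.01 -143.59] F [-2.89 -3.89  2.83] grip 75.96095260872637 
rem tool mm [38.27  0.09 -0.45] twist 0.012452463731437486
[ 598.01 -124.76   43.14] [300.97 255.88] 0.58
[ 675.75 -129.3    62.9 ] [286.94 286.85] 0.89
no red
Fstand -4.52387117667317 -1.5365366372248055 2.776098284485792
```

View pics/s4.png

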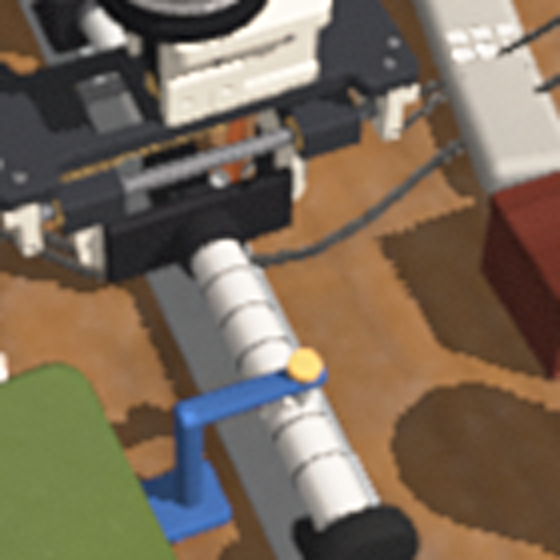

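The leg is drawn about 32 mm with a 4.5 N reaction. The ring is hidden under the pointer arm at about crop (280,380), and the tip is at about (297,407), roughly 18 mm further.

arm_command([
  [-0.006, 0, 0, 0],
  [-0.006, 0, 0, 0],
  [0, 0, 0, 0],
  [0, 0, 0, 0],
])

```text
time: 5.8
tool_pos: [550.2, -158.1, 22.7]
tcp_rot: [-1.57, -0.0, -2.506]
contact_force: [-3.3, -4.1, 2.6]
grip_width: 76.0
```

```bash
python3 - <<'E'
from m import *
b=look(); t=bot.get_obs()["tool_pos"]
im=cv2.resize(b["img"][245:310,270:350],None,fx=8,fy=8,interpolation=2)[:,:,::-1].copy()
for s in (95,100,105,110,115,120): # axis points offset from TCP on tube top
    print(s,((proj(b,np.r_[t[:2]+AX*s,46])-[270,245])*8))
cv2.imwrite("pics/s5.png",im)
E
```

```text
t 5.8 tcp [ 550.19 -158.12   22.73] rot [ -89.98   -0.01 -143.61] F [-3.29 -4.11  2.57] grip 75.96466774664889 
rem tool mm [50.   -0.26 -0.23] twist -0.0077066096004912476
[ 606.88 -116.39   43.98] [304.48 260.74] 0.68
[ 674.44 -126.24   67.48] [288.97 285.1 ] 0.57
red 310.8421052631579 281.5263157894737 19
Fstand -4.545671509661155 -2.3647986941970465 1.7971587807074363
95 [321.49 210.11]
100 [330.93 228.8 ]
105 [340.43 247.61]
110 [350.   266.55]
115 [359.64 285.63]
120 [369.35 304.85]
```

View pics/s5.png

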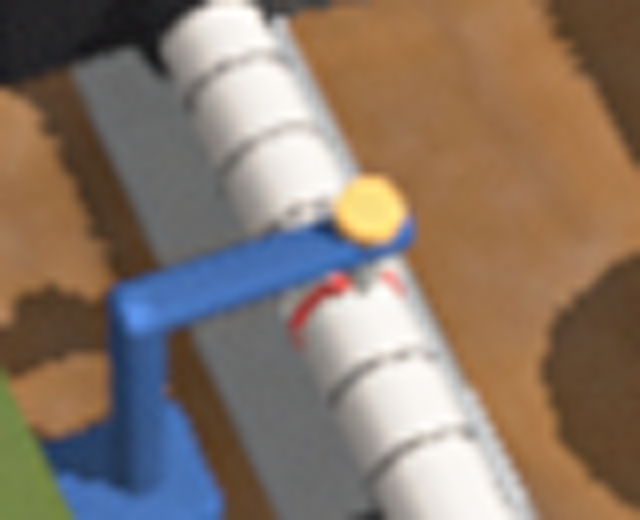

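The ring now shows just past the pointer arm, at crop (297,340) to (345,283) and (395,285), with the steel tip close by at about (360,288). I'm fitting the ring's circle to the red pixels and zooming on the tip.

```bash
python3 - <<'E'
from m import *
b=vision.capture("scene"); i=b["img"].astype(int)
d=i[...,0]-np.maximum(i[...,1],i[...,2]); sub=np.s_[268:296,296:330]
print(np.where(abs(i[...,1]-i[...,2])<45,d,0)[sub][4:26,6:28])
g=(d>40)&(abs(i[...,1]-i[...,2])<45); g[:268]=0;g[296:]=0;g[:,:300]=0;g[:,328:]=0
y,x=np.nonzero(g); print(list(zip(x,y)))
th=np.linspace(-1.6,1.6,161)
def ringpx(s,l):
    c=np.array([451.9,-230.4])+AX*s+AY*l
    return np.array([proj(b,np.r_[c+AY*12.1*np.sin(t),34+12.1*np.cos(t)]) for t in th])
def f(p):
    R=ringpx(*p); k=[np.argmin(np.hypot(R[:,0]-a,R[:,1]-c)) for a,c in zip(x,y)]
    return np.hypot(R[k,0]-x,R[k,1]-y)
s=least_squares(f,[190,0],diff_step=1e-3); print("ring s,l",s.x,"rms",np.sqrt((s.fun**2).mean()))
S,L=s.x; c=np.array([451.9,-230.4])+AX*S+AY*L
for z in(46,50): print("mark z",z,np.r_[c,z],proj(b,np.r_[c,z]))
for ds in(-3,3): print("tip if ds",ds,proj(b,np.r_[c+AX*ds,50]))
for z in (50,81): print("tri ball col",z,proj(b,[646.6,-88.1,z]))
z=b["img"][262:300,296:334]; z=cv2.resize(z,None,fx=15,fy=15,interpolation=cv2.INTER_NEAREST)[:,:,::-1].copy()
cv2.imwrite("pics/s6.png",z)
E
```

```text
[[  6   6   5   8   7   3   0  -9 -22  10   0   0   0   0   0   0   0   0
   26  -5  44   0]
 [  7   4  -7 -11 -25 -48   0   0 -58 -21  34   0   0   0   0   0   0   0
    0 -43  39   0]
 [-22 -53   0   0   0   0   0   0   0   0   2  30   0   0   0   0   0  -2
    0 -44  37  45]
 [  0   0   0   0   0   0   0   0   0   0   0   0  -4  27  27  23 -14   0
    0   8  42  45]
 [  0   0   0   0   0   0   0   0   0   0   0   0   0   0   0   0   0 -46
    9  41  48  46]
 [  0   0   0   0   0   0   0   0   0   0   0   0   0   0 -52 -24  -7   0
   20  46   0  47]
 [  0   0   0   0   0   0   0   0   0   0   0 -57 -37 -13   0   5  23  19
   12  38  47  47]
 [  0   0   0   0   0   0   0   0 -18  51  75  42   2   0   3  30  71  52
    6  14  40  47]
 [  0   0   0   0   0 -57 -31   6  68 112 130  85  18   2   5  10  42  66
   21   5  31  46]
 [  0   0 -59 -35 -13  11  43  75  84  77  72  38  12   3   4   1   5  38
   40   2  15  40]
 [-42 -20  -4   2  12  46  94  88  35  15  10   0   2   4   3   1   0  10
   16  -3   6  32]
 [  1   1   1   2  29  85  91  39   8   5   2   3   4   3   3   3   2   2
   
[... 4513 characters left out ...]
), np.int64(284)), (np.int64(326), np.int64(284)), (np.int64(327), np.int64(284)), (np.int64(306), np.int64(285)), (np.int64(307), np.int64(285)), (np.int64(326), np.int64(285)), (np.int64(327), np.int64(285)), (np.int64(306), np.int64(286)), (np.int64(326), np.int64(286)), (np.int64(327), np.int64(286)), (np.int64(326), np.int64(287)), (np.int64(327), np.int64(287)), (np.int64(327), np.int64(288)), (np.int64(327), np.int64(289))]
ring s,l [230.46   9.98] rms 4.717797022714827
mark z 46 [631.47 -85.61  46.  ] [318.97 275.74]
mark z 50 [631.47 -85.61  50.  ] [319.07 274.44]
tip if ds -3 [318.34 273.03]
tip if ds 3 [319.8  275.86]
tri ball col 50 [315.62 281.64]
tri ball col 81 [316.32 271.38]
```

View pics/s6.png

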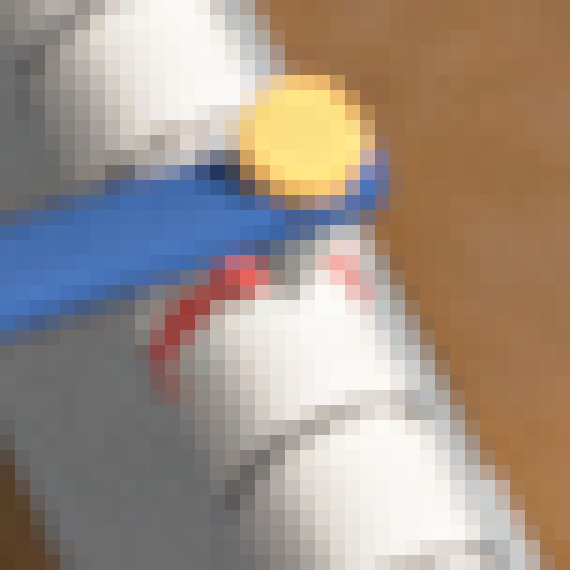

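```bash
cat > ring.py <<'E'
from m import *
def fit(b):
    i=b["img"].astype(int); d=i[...,0]-np.maximum(i[...,1],i[...,2])
    g=(d>28)&(abs(i[...,1]-i[...,2])<40); g[:276]=0;g[296:]=0;g[:,:300]=0;g[:,320:]=0
    n,lab,st,_=cv2.connectedComponentsWithStats(g.astype(np.uint8),connectivity=8)
    y,x=np.nonzero(g); wt=np.clip(d[y,x],0,100)/100.
    th=np.linspace(-1.6,1.6,161)
    def ringpx(s,l):
        c=np.array([451.9,-230.4])+AX*s+AY*l
        return np.array([proj(b,np.r_[c+AY*12.1*np.sin(t),34+12.1*np.cos(t)]) for t in th])
    def f(p):
        R=ringpx(*p); k=[np.argmin(np.hypot(R[:,0]-a,R[:,1]-c)) for a,c in zip(x,y)]
        return wt*np.hypot(R[k,0]-x,R[k,1]-y)
    s=least_squares(f,[222,0],diff_step=1e-3); S,L=s.x; c=np.array([451.9,-230.4])+AX*S+AY*L
    print("n",len(x),"ring s,l",s.x,"rms",np.sqrt((s.fun**2).mean()),"mark px",proj(b,np.r_[c,46]),"above@50",proj(b,np.r_[c,50]))
    tip=ray(b,(315.0,281.2),50)[:2]-c; print("tip rel ring (x,y)",tip@AX,tip@AY)
E
python3 - <<'E'
from ring import *
b=vision.capture("scene"); fit(b)
g=cv2.cvtColor(b["img"],cv2.COLOR_RGB2GRAY); print(g[277:286,310:322])
E
```

```text
n 34 ring s,l [233.55  -2.25] rms 0.3720299742913138 mark px [313.   279.52] above@50 [313.08 278.23]
tip rel ring (x,y) 6.444814165180559 0.6454200969225554
[[113 109 105 102  96 100 107 148 185 185 148 115]
 [105 103  99  87 103 133 157 191 219 215 175 130]
 [101 134 135 112 122 149 178 201 194 199 194 146]
 [ 94 116 152 155 137 150 198 232 218 185 186 164]
 [ 96 104 148 202 190 182 232 249 247 209 185 185]
 [154 187 205 236 236 235 246 250 249 239 213 196]
 [191 221 230 237 241 245 248 248 248 247 232 205]
 [190 212 223 232 238 242 246 248 247 247 242 226]
 [177 199 217 227 235 240 244 246 247 248 246 234]]
```

arm_command([
  [-0.003, 0, 0, 0],
  [-0.002, 0, 0, 0],
  [0, 0, 0, 0],
  [0, 0, 0, 0],
])

```text
time: 6.45
tool_pos: [554.1, -155.3, 22.7]
tcp_rot: [-1.571, -0.0, -2.507]
contact_force: [-2.7, -4.7, 2.6]
grip_width: 76.0
```

```bash
python3 - <<'E'
from ring import *
rem([509.8,-187.6,23])
b=vision.capture("scene"); fit(b)
z=b["img"][262:300,296:334]; z=cv2.resize(z,None,fx=15,fy=15,interpolation=cv2.INTER_NEAREST)[:,:,::-1].copy()
cv2.imwrite("pics/s7.png",z)
a=vision.capture("top")["img"]; print("blue/yellow in top near pointer",a[140:152:3,232:246:3].tolist()[0:2])
E
```

```text
t 6.45 tcp [ 554.08 -155.27   22.73] rot [ -89.99   -0.02 -143.62] F [-2.69 -4.72  2.62] grip 76.0172054820334 
rem tool mm [54.82 -0.26 -0.23] twist -0.021372057707224792
n 41 ring s,l [238.48  -2.37] rms 0.4802419821392799 mark px [314.12 281.9 ] above@50 [314.21 280.62]
tip rel ring (x,y) 1.518838701815531 0.7658124652394304
blue/yellow in top near pointer [[[185, 175, 159], [176, 164, 152], [165, 153, 142], [107, 100, 94], [136, 129, 118]], [[181, 169, 154], [180, 171, 155], [139, 132, 121], [105, 99, 91], [172, 162, 148]]]
```

View pics/s7.png

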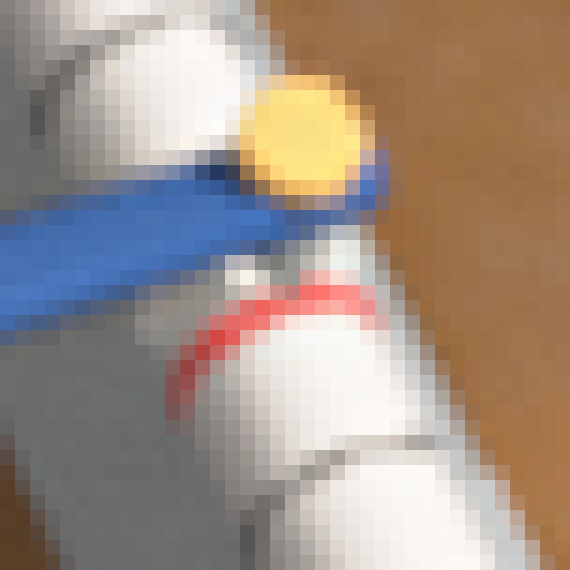

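arm_command([
  [-0.001, 0, 0, 0],
  [0, 0, 0, 0],
  [0, 0, 0, 0],
])

```text
time: 6.85
tool_pos: [554.8, -154.7, 22.7]
tcp_rot: [-1.571, -0.0, -2.507]
contact_force: [-2.4, -4.8, 2.9]
grip_width: 75.8
```

```bash
python3 - <<'E'
from ring import *
rem([509.8,-187.6,23])
b=vision.capture("scene"); fit(b)
cv2.imwrite("pics/s8.png",cv2.resize(b["img"][170:300,240:350],None,fx=5,fy=4.5,interpolation=2)[:,:,::-1])
E
```

```text
t 6.85 tcp [ 554.82 -154.73   22.73] rot [ -89.99   -0.02 -143.62] F [-2.45 -4.78  2.88] grip 75.82718157674644 
rem tool mm [55.75 -0.25 -0.24] twist -0.02374059922184883
n 40 ring s,l [239.23  -1.98] rms 0.46740469862286405 mark px [314.52 282.18] above@50 [314.61 280.9 ]
tip rel ring (x,y) 0.7681332698649126 0.37367324483393705
```

View pics/s8.png

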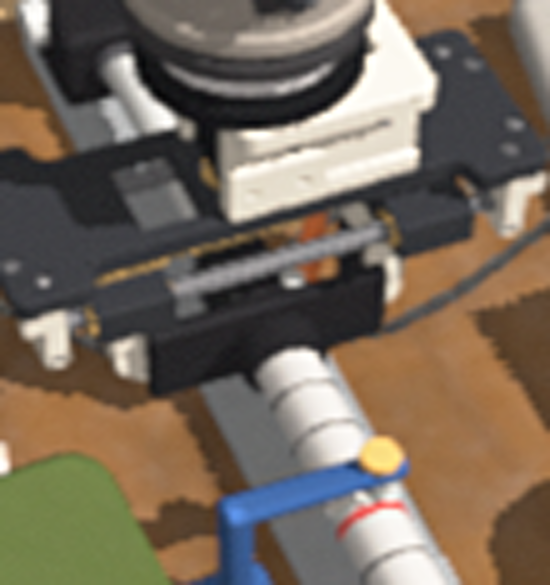

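The lever is open and the ring is within about 1 mm of the tip (crop 370,518). I'm squeezing in stages while the arm holds.

arm_command([
  [0, 0, 0, 0],
  [0, 0, 0, 0],
  [0, 0, 0, 0],
  [0, 0, 0, 0],
], claw=150)

```text
time: 7.3
tool_pos: [554.0, -154.0, 22.2]
tcp_rot: [-1.573, -0.001, -2.507]
contact_force: [-4.6, -2.3, 1.0]
grip_width: 48.4
```

```bash
python3 - <<'E'
from ring import *
rem([509.8,-187.6,23])
b=vision.capture("scene"); fit(b); F=bot.get_obs()["contact_force"]; print(F[:2]@AX,F[:2]@AY)
E
```

```text
t 7.3 tcp [ 553.98 -154.05   22.18] rot [ -90.13   -0.07 -143.63] F [-4.65 -2.3   0.98] grip 48.44053180136493 
rem tool mm [55.47 -0.75  0.82] twist -0.028275547602508094
n 42 ring s,l [238.91  -1.98] rms 0.46675793456282244 mark px [314.44 282.03] above@50 [314.53 280.75]
tip rel ring (x,y) 1.0819499203716672 0.3787176216742827
-5.185300339923328 2.3614174089970583
```

arm_command([
  [0, 0, 0, 0],
  [0, 0, 0, 0],
  [0, 0, 0, 0],
])

```text
time: 7.65
tool_pos: [554.0, -154.0, 22.1]
tcp_rot: [-1.573, -0.002, -2.506]
contact_force: [-4.7, -3.7, -1.1]
grip_width: 37.7
```

```bash
python3 - <<'E'
from ring import *
rem([509.8,-187.6,23])
b=vision.capture("scene"); fit(b); F=bot.get_obs()["contact_force"]; print(F[:2]@AX,F[:2]@AY)
E
```

```text
t 7.65 tcp [ 553.97 -153.98   22.08] rot [ -90.12   -0.09 -143.6 ] F [-4.68 -3.71 -1.07] grip 37.71796330548213 
rem tool mm [55.5  -0.83  0.84] twist 0.0005268469133103878
n 42 ring s,l [238.95  -1.99] rms 0.47801533652127265 mark px [314.44 282.05] above@50 [314.53 280.77]
tip rel ring (x,y) 1.048325282088665 0.389647415812911
-5.719700554163034 0.09023763012203202
```

arm_command([
  [-0.0005, 0, 0, 0],
  [0, 0, 0, 0],
])

```text
time: 7.9
tool_pos: [554.4, -153.7, 22.1]
tcp_rot: [-1.573, -0.001, -2.506]
contact_force: [-4.5, -4.7, -0.2]
grip_width: 37.9
```

arm_command([
  [0, 0, 0, 0],
  [0, 0, 0, 0],
  [0, 0, 0, 0],
  [0, 0, 0, 0],
  [0, 0, 0, 0],
], claw=255)

```text
time: 8.4
tool_pos: [552.0, -151.1, 21.9]
tcp_rot: [-1.579, -0.004, -2.506]
contact_force: [-10.2, 5.8, 7.1]
grip_width: 27.7
```

```bash
python3 - <<'E'
from ring import *
rem([509.8,-187.6,23])
b=vision.capture("scene"); fit(b); F=bot.get_obs()["contact_force"]; print(F[:2]@AX,F[:2]@AY)
cv2.imwrite("pics/s9.png",cv2.resize(b["img"][170:300,240:350],None,fx=5,fy=4.5,interpolation=2)[:,:,::-1])
E
```

```text
t 8.4 tcp [ 552.02 -151.14   21.88] rot [ -90.49   -0.21 -143.57] F [-10.21   5.79   7.14] grip 27.69188553451286 
rem tool mm [55.62 -0.96  4.26] twist 0.025459877155767936
n 41 ring s,l [239.15  -1.98] rms 0.4663207270655505 mark px [314.5  282.15] above@50 [314.59 280.87]
tip rel ring (x,y) 0.8426949445135887 0.3764877759865499
-5.774985553541919 11.176328351998661
```

View pics/s9.png

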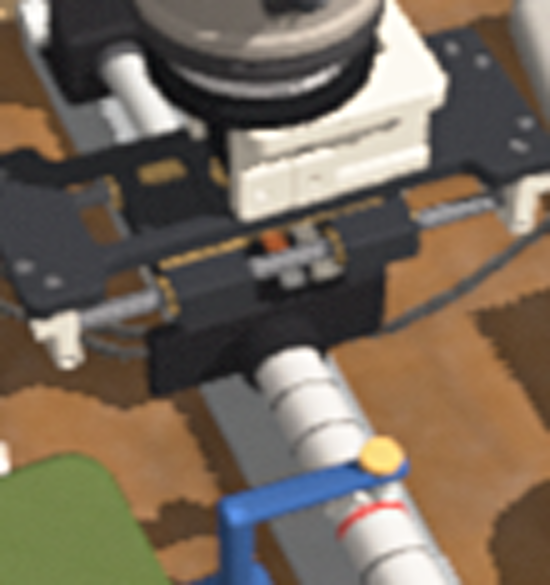

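Ring at the tip (370,518), lever drawn in, opening 27.7 mm. The pinch is pulling the arm 4 mm to +y with an 11 N side force, so I'm easing the commanded pose over to centre it.

arm_command([
  [0, 0, -0.001, 0],
  [0, 0, -0.001, 0],
  [-0.0003, 0, -0.001, 0],
  [0, 0, 0, 0],
  [0, 0, 0, 0],
])

```text
time: 8.95
tool_pos: [552.5, -150.7, 21.9]
tcp_rot: [-1.574, -0.002, -2.506]
contact_force: [-5.5, -2.3, 0.1]
grip_width: 27.7
```

```bash
python3 - <<'E'
from ring import *
rem([509.8,-187.6,23])
b=vision.capture("scene"); fit(b); F=bot.get_obs()["contact_force"]; print(F[:2]@AX,F[:2]@AY)
i=b["img"].astype(int)
g=(i[...,0]>110)&(i[...,0]-i[...,2]>70)&(i[...,0]-i[...,1]>40); g[:200]=0;g[250:]=0;g[:,270:]&=True;g[:,:285]=0;g[:,318:]=0
y,x=np.nonzero(g);print(len(x),x.mean() if len(x) else 0,y.mean() if len(x) else 0)
for k in("cam_lever","lever_tip"):
  for r in vision.find_in(b,k)[:2]: X=w(b,r["xyz"]);print(k,X,proj(b,X),r["confidence"])
cv2.imwrite("pics/s10.png",cv2.resize(b["img"][205:245,270:330],None,fx=12,fy=12,interpolation=2)[:,:,::-1])
# shut / open lever top outlines projected, in crop px
m=bot.get_obs()["tool_pos"][:2]+AX*9.5  # wings rear x, pinch centre y
c=m-AX*12
for t in(0,.1,.2):
  q=c+AX*8+AY*10
  for l in(10,25,44): print(t,l,(proj(b,np.r_[q-AX*l*np.cos(t)+AY*l*np.sin(t),52])-[270,205])*12)
E
```

```text
t 8.95 tcp [ 552.5  -150.72   21.92] rot [ -90.18   -0.11 -143.59] F [-5.52 -2.3   0.09] grip 27.687738241525878 
rem tool mm [56.26 -0.98  4.34] twist 0.008908515035292617
n 42 ring s,l [239.64  -1.69] rms 0.47386287082571976 mark px [314.78 282.33] above@50 [314.87 281.05]
tip rel ring (x,y) 0.3525666792408681 0.08656539966928663
-4.321092496010994 0.7367765842417864
54 307.3703703703704 240.42592592592592
0 10 [326.19 253.63]
0 25 [288.31 180.89]
0 44 [241.37  90.77]
0.1 10 [332.5 251.9]
0.1 25 [303.94 176.66]
0.1 44 [268.57  83.5 ]
0.2 10 [339.   250.69]
0.2 25 [320.02 173.68]
0.2 44 [296.54  78.37]
```

View pics/s10.png

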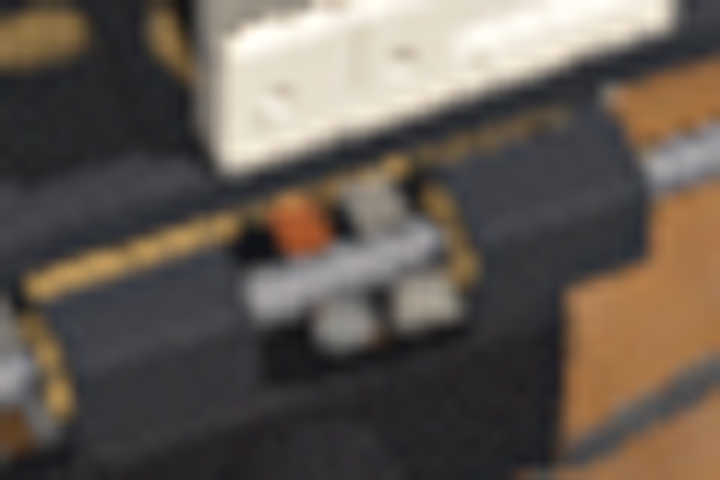

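arm_command([
  [0, 0, 0, 0],
  [0, 0, 0, 0],
  [0, 0, 0, 0],
  [0, 0, 0, 0],
  [0, 0, 0, 0],
])

```text
time: 9.6
tool_pos: [552.5, -150.7, 21.9]
tcp_rot: [-1.574, -0.002, -2.506]
contact_force: [-4.7, -1.9, -0.7]
grip_width: 27.4
```

```bash
python3 - <<'E'
from ring import *
rem([509.8,-187.6,23])
b=vision.capture("scene"); fit(b)
o=cv2.imread("pics/scene1.png")[:,:,::-1].astype(int); d=np.abs(o-b["img"]).max(2)
print("handset/box area changed px",(d[150:260,350:470]>60).sum())
for k in("handset","wood_box","eraser"):
  for r in vision.find_in(b,k)[:1]: print(k,w(b,r["xyz"]),r["confidence"])
a=vision.capture("top")
for k in("handset","wood_box","eraser"):
  for r in vision.find_in(a,k)[:1]: print("top",k,w(a,r["xyz"]),r["confidence"])
E
```

```text
t 9.6 tcp [ 552.51 -150.7    21.93] rot [ -90.18   -0.11 -143.59] F [-4.71 -1.9  -0.66] grip 27.3735120267636 
rem tool mm [56.27 -0.98  4.34] twist 0.0063299068977007685
n 43 ring s,l [239.63  -1.69] rms 0.4724073484191282 mark px [314.78 282.33] above@50 [314.86 281.04]
tip rel ring (x,y) 0.36047428922542935 0.09136884380323614
handset/box area changed px 9
handset [414.2  -49.25  26.38] 0.64
wood_box [529.37  32.03  55.3 ] 0.76
top wood_box [514.53  64.97  60.47] 0.86
top eraser [ 469.76 -438.81    8.38] 0.46
```

Everything is stable, so I'm handing in.

```bash
python3 -c "
from h import *
print(job.close_job())"
```

```text
the job is handed in; nothing more can be done
None
```

I drew the leg out by pushing on the wings with the lever open until the red ring sat under the pointer tip. Then I squeezed the lever shut against the thumb plate in place and handed the job in at 9.6 s, still pinching.

- **Ring:** in the last picture it was about 0.4 mm short of the tip along the leg, as measured. The real offset could differ by about 1 mm. Through the squeeze the measured offset stayed between 0.4 and 1.1 mm. An estimate from the first pictures of both cameras put the tip about 1 mm further out.
- **Lever:** the fingers closed to 27.4–27.7 mm, just under the 30 mm shut width less 1.5 mm plate give. I read that as fully shut. The lever's tip was hidden, the networks did not report it, and the visible part fitted the shut position only roughly.
- **Grip and force:** when the pinch closed, it pulled the arm about 4 mm sideways with 11 N. I shifted the arm about 3 mm to suit, which brought the side force below 1.5 N. The push along the leg was about 5 N.
- **Handset, box and eraser:**
  - The scene camera puts the handset and box within about 2 mm of where they started.
  - The top camera puts the eraser about 4 mm from its start, within its error.
  - The top camera also put the box about 33 mm off in y. The arm partly blocked that view, and the scene camera shows no change there, so I took it as a misreading.

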